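# Snap the sample book shut with the stand-held pliers

### The arm

A 6-joint arm with a two-finger parallel gripper is mounted at the origin on the work surface. World frame = base frame: x ahead of the robot, y to its left, z up, the work surface at z = 0. Lengths are in m, angles in rad, forces in N, time in s.
With the tool pointing down it reaches from about 0.35 to 0.925 m from the base axis. Payload 6.4 kg.
Tool frame: the origin (TCP) lies between the finger pads; the fingertips stand 17 mm ahead of it and the grasp point (between the pads) lies 2 mm behind it; x points along the fingers, y is the direction in which the jaws open and shut, and the axes are right-handed (so a half turn about x gives the same grasp; the last joint's range is limited). The gripper opens to 85 mm and grips with 20 to 120 N. Pads are 22 mm wide; open, the fingers measure 114 mm over their backs; the gripper's body (76 mm by 85 mm) begins 54 mm behind the grasp point. The pads swing forward as they close: fully open they stand 13 mm farther back than shut.
Start: joints at [-1.498, 0.245, 1.558, -0, 1.339, -0.174], TCP at [0.159, -0.63, 0.248] pointing down, gripper open.
Joint ranges: [-3.13, 3.13], [-1.02, 2.26], [0.13, 2.54], [-0.95, 4.09], [0.21, 2.88], [-2.74, 2.74]. Speed limits (rad/s): [2.57, 2.57, 3.14, 3.14, 3.14, 3.14].

### API

Orientations are given as a unit quaternion [w, x, y, z].
In Python, from plant import robot gives the robot as it stands.
- The arm moves only by the tool carry_out, never from a script. Its argument "rows" is a list of rows, each a list of 7 numbers: the shift along the tool's x, y, z in cm, then the turn, a rotation vector about the tool's x, y, z in degrees, then the finger opening in cm, from 0 to 8.54. In form: [[dx, dy, dz, rx, ry, rz, gripper], ...]. A call has 1 to 20 rows; each row shifts and turns the pose as measured when the row begins, along the tool's axes as they then stand; what a row does not reach is not made up. A row lasts 1/8 s, in which the tool goes at most 62.5 mm and 10.7 degrees, less where a joint would pass 70% of its speed; a pose out of reach is approached as far as the arm can. A call is refused whole if a number of a shift passes 6.25 or a number of a turn 10.7, either way. A call with a gripper value outside its range is refused whole. The fingers move at their own pace and stop on an object; "grip_force" is the grip in N (left out, the last holds). Time passes only in rows, so rows that do not move let the fingers close. It gives the time, the measured TCP pose, the force and the opening at its end, in the units of the state.
- robot.state(): the state, without advancing time (a new reading comes with each control period).
- robot.read_camera(name): name is "scene" or "top" or "wrist"; returns a dict with "color" (384x512x3 uint8, blue, green, red), "depth" (384x512 float32, m along the optical axis (not along the pixel's ray), 0 where there is no reading), "K" (3x3 intrinsics, pixels), "camera_from_world" (4x4, takes a point from world to camera coordinates); the wrist camera has in their place "tool_from_camera" (4x4, takes a point from camera to tool coordinates, whose origin is the TCP and whose axes are the tool frame's). Camera axes: x right, y down, z forward; pixel columns grow to the right and rows downward; lengths in m; the calibration is good to about 2 mm. A picture is of the moment at which its call begins: read the wrist's pose just before it.
- robot.sign_off(): hands the job in, once; it reports no verdict.
The state is a dict: "clock": time; "q": joint angles; "dq": joint speeds; "tau": joint torques, N m; "eef_pos": TCP position; "orientation": TCP orientation; "ft_force": force on the tool from outside, world axes, zero at the start; "ft_torque": the same for the moment, N m; "gripper_width": opening from 0.0 (shut) to 1.0 (fully open).
Only numpy, scipy, OpenCV 4.12 (cv2) and the standard library are available. Lean on these libraries where they do the work, as an engineer would, in place of code of your own. Each camera call takes 0.05 s, during which the arm holds its last target. There are 200 camera calls.

### The job

Close the ring-bound tile sample book with its press stud. First move the bamboo toothbrush from the open page into the open white box; then turn the standing cover across its rings so that it comes down onto the stud, slide the pliers' stand along its rail until the jaws are centred over the stud, and press the pliers' upper handle down until the stud clicks shut, then let the handle spring back up. Snap the stud with the pliers, never by pressing the cover with the gripper, and leave the other things where they are.

Things in the scene. Friction and masses are not known exactly. Their poses are not given: they have to be found in the camera images.
- brush_grip (a point): middle of the bamboo toothbrush's handle, half-way up. The toothbrush is 150 long, 22 g, lies bristles up on the page; its handle is 95 long (47 either way from this point), 14 wide, 10 high. Site x axis runs along the toothbrush from handle to bristles, whose far end is 103 from this point; z is up. It must be out of the way before the cover can close
- box_floor (a point): centre of the inner floor (4 above the shelf) of the open white plastic box with latches on its two short ends; fixed. Inside 242 (x) by 132 (y), outside 250 by 140, walls 4 thick, rim 50 above the shelf. A similar box with its lid on (252 by 142, 90 high) stands on the other side of the shelf, at the mirror place or thereabouts
- stud (a point): top of the brass stud on the book's base cover, fixed; 61 above the shelf, beneath the free edge of the closed cover. The book (120 along x, 160 long) is fixed on a grey board 12 thick. Site x axis runs along the rings and along the pliers' rail; y axis points from the stud to the rings; z up. The page's top is 62 above the shelf, from 17 to 128 along y from the stud, 55 either way along x
- book_hinge (a point): middle of the rings, on the axis about which the cover turns, 64 above the shelf; it lies 137 from the stud along +y. Axes as the stud's: the hinge axis is x
- cover (a joint): angle of the stiff white cover leaf about the rings, rad: 0 = snapped shut, flat on the book (under 0.02 = snapped), about 0.065 = lying loose on the unfastened stud, pi/2 = upright, more = leaning away from the pages to +y (starts at 1.75 to 2.2, largest 2.4). Stays where it is left (stiff hinge, 0.05 N m), but below about 0.7 it sinks slowly onto the stud by itself
- cover_cap (a point): top of the brass cap (16 across, 2.5 high) on the cover's outer face, 137 from the hinge axis; comes over the stud when the cover is turned; snapping it takes some 15 to 18 N. The cover is 120 wide along the rings, 3 thick, 90 g, its free edge 150 from the hinge axis. At angle a, a point of its underside at distance d is at hinge + (0, -d cos a, d sin a) in the stud's axes
- stand (a joint): position of the pliers' stand along its rail, m; grows along the stud point's +x. It needs about 2 N to slide, stays where it is left, range -0.125 to 0.125. It starts clear of the book, beyond its +x side; the jaws over the cover's place would stop the cover from closing
- stand_mid (a point): centre of the pliers' pivot between the two steel cheek plates of the stand, 58 above the shelf, 55 from the stud along -y. The cheeks are 32 over their outer faces along x, 30 along y, from 23 to 85 above the shelf; the foot under them is 46 (x) by 62 (y), its top 33 above the shelf. Pushing on a cheek's outer face along x slides the stand. Axes as the stud's
- jaw_tip (a point): lowest point of the pliers' upper jaw's round nub (12 across), 86 above the shelf with the jaws open; it has the same x as the stand's middle. Centred over the stud means within 8 along the rail
- handle_pad (a point): top of the pliers' upper handle near its end, about 95 from the pivot along -y and 111 above the shelf when open; the rubber grip is 20 wide (x) and 62 long (y), this point 10 beyond its middle. Pressing it down closes both jaws (about 3 N of spring, some 8 to 12 N until the stud snaps); it goes down some 35 at this point to the stop
- handle (a joint): angle of the pliers' upper handle, rad: 0 = open (sprung up), about 0.33 = jaws closed on the snapped stud, 0.36 = stop. Springs back when let go
- dish: bystander: small glass dish, 64 across, 22 high, on the board near the rail's robot-side end; origin under its centre
- incense: bystander: ceramic incense holder, 50 across, 34 high, on the board beside the rings; origin under its centre
- ice_roller: bystander: pale silicone ice roller, roller 55 by 42 across, handle along its -y, 150 long; origin under the roller
- tumbler: bystander: ceramic tumbler, 68 across, 90 high; origin under its centre
- lotion: bystander: white lotion bottle, 52 across, 130 high; origin under its centre
- jar: bystander: glass jar with a wooden cap, 64 across, 60 high; origin under its centre
Mind the look-alikes: they are no part of the job. Of the things that look like the part that bears brush_grip, the middle-sized one is meant.

How it is judged:
On the way, in this order (a step that is already met when the one before it is completed fails the run):
1. the toothbrush lies in the open box (x of brush_grip in the frame of box_floor between -0.121 and 0.121 m and y of brush_grip in the frame of box_floor between -0.066 and 0.066 m and z of brush_grip in the frame of box_floor below 0.04 m), for 0.2 s.
2. the cover has been turned over and lies on the unfastened stud (below 0.1 rad, not snapped) (value of joint cover between 0.03 and 0.1 rad), for 0.2 s.
3. the jaws are over the stud (within 8 mm along the rail), stud still unfastened (all of step 2 and x of jaw_tip in the frame of stud between -0.008 and 0.008 m), for 0.1 s.
4. the handle is pressed (beyond 0.25 rad) and the stud has snapped (cover below 0.02 rad) (x of jaw_tip in the frame of stud between -0.008 and 0.008 m and value of joint handle above 0.25 rad and value of joint cover below 0.02 rad), for 0.1 s.
At the end, for the whole second after the job is handed in: The stud is snapped (cover angle below 0.02 rad), the pliers' handle has sprung open (below 0.08 rad), and the toothbrush lies at rest in the open box (its handle's middle inside the box walls, less than 40 mm above the floor) (all of step 1 and value of joint cover below 0.02 rad and value of joint handle below 0.08 rad and linear speed of brush below 0.02 m/s); the robot touches nothing.
It fails at once if the cover is pressed shut with the gripper instead of the pliers (value of joint cover below 0.03 rad and contact force between the fingers and cover above 1 N).
It fails at once if the pliers squeeze the cover more than 12 mm beside the stud (value of joint handle above 0.25 rad and value of joint cover below 0.03 rad and not (x of jaw_tip in the frame of stud between -0.012 and 0.012 m)).
It fails at once if a bystander is moved by more than 30 mm (distance of any of dish, incense, ice_roller, tumbler, lotion, jar from where it was at the start of the episode above 0.03 m).
It fails at once if a bystander is tipped by more than 0.5 rad (angle between any of dish, incense, ice_roller, tumbler, lotion, jar's own z axis and vertical above 0.5 rad).
It also fails if it takes over 72 s, if anything falls off the work surface, if the arm or the gripper's body presses on something with over 40 N, if the wrist force passes 120 N, or if a joint passes its speed limit or range.

## Working session

There is one attempt and no reset: what is moved stays moved. The work goes in short steps, Python scripts to look and compute and a tool call to move; the robot and the scene stay as the last step left them, time stands still between calls to the robot, and variables do not carry over. Pictures are saved under pics/ and viewed, about 8 in all and at most 12, crops included, and the job is handed in when it is done.

Besides the shell and the picture viewer there is one more tool, called after "Call:" as name(argument=value, ...) on one line, values as JSON. carry_out: Moves the arm, as the interface text tells. Its arguments: {"type":"object","properties":{"rows":{"type":"array","items":{"type":"array","items":{"type":"number"}}},"grip_force":{"type":"number"}},"required":["rows"]}

```bash
ls; mkdir -p pics; cat > h.py <<'E'
import numpy as np, cv2
from plant import robot
from scipy.spatial.transform import Rotation as R
def grab(n):
    c=robot.read_camera(n); np.savez('%s.npz'%n,**c); return c
def load(n): return dict(np.load('%s.npz'%n))
def cloud(c):
    d=c['depth'];K=c['K'];v,u=np.mgrid[:d.shape[0],:d.shape[1]]
    P=np.stack([(u-K[0,2])/K[0,0]*d,(v-K[1,2])/K[1,1]*d,d],-1)
    if 'camera_from_world' in c: T=np.linalg.inv(c['camera_from_world'])
    else: T=c['T']@c['tool_from_camera']
    W=P@T[:3,:3].T+T[:3,3]; W[d==0]=np.nan
    return W
def tool():
    s=robot.state();T=np.eye(4);q=s['orientation'];T[:3,:3]=R.from_quat([q[1],q[2],q[3],q[0]]).as_matrix();T[:3,3]=s['eef_pos'];return T,s
def rel(p,Rt=None):
    T,s=tool(); d=T[:3,:3].T@(np.array(p)-T[:3,3])*100
    if Rt is not None: return d, np.degrees(R.from_matrix(T[:3,:3].T@Rt).as_rotvec())
    return d
E
python3 - <<'E'
from h import *
for n in('scene','top'):
    c=grab(n); cv2.imwrite('pics/%s0.png'%n,cv2.resize(c['color'],(800,600),interpolation=cv2.INTER_CUBIC))
T,s=tool();print(T.round(3),s['gripper_width'],s['clock'])
E
```

```text
pics
[[-0.     0.244 -0.97   0.159]
 [ 0.002 -0.97  -0.244 -0.63 ]
 [-1.    -0.002 -0.     0.247]
 [ 0.     0.     0.     1.   ]] 1.0028992053341976 0.1
```

View pics/top0.png

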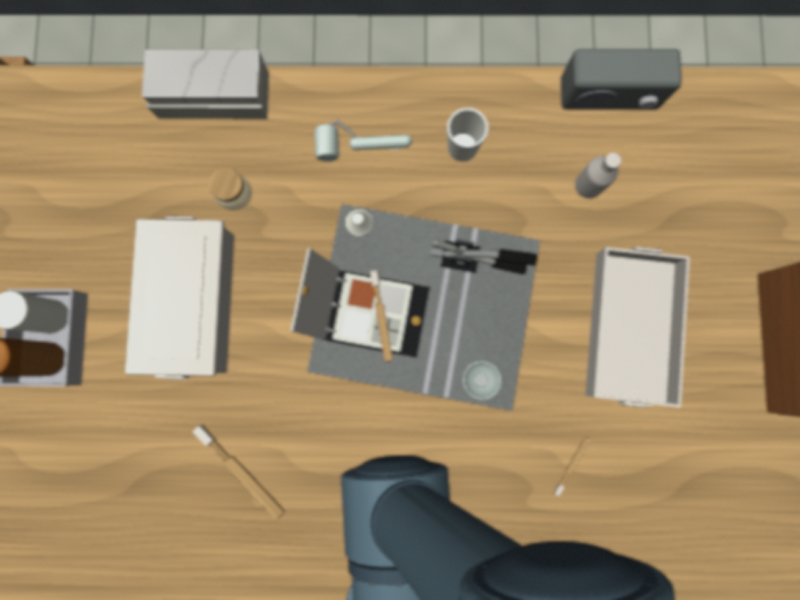

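View pics/scene0.png

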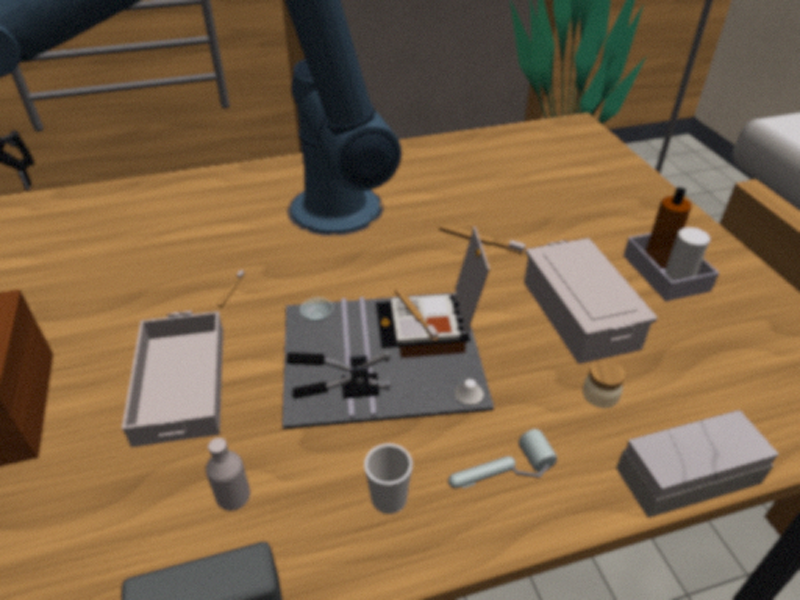

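The top picture shows the base at the bottom, so +x is up and +y is left. The book is at (370,315), the stud at (416,320), the stand at (462,255), and the open box at (640,325). There are three toothbrushes: large (235,470), small (572,465) and one on the page (382,320). The one on the page is middle-sized and lies on the page, so it fits. I'll confirm in an enlarged crop.

```bash
python3 - <<'E'
from h import *
c=load('top');W=cloud(c)
im=c['color'][128:268,180:352]; cv2.imwrite('pics/crop1.png',cv2.resize(im,None,fx=4.5,fy=4.5,interpolation=cv2.INTER_CUBIC))
s=1/1.5625
for n,u,v in [('board1',341,206),('board2',540,240),('board3',513,409),('board4',309,372),('boxin1',606,258),('boxin2',688,258),('boxout',681,405),('boxout',588,396),('boxfloor',640,330),('stud',416,321),('cheek',461,245),('cheek2',462,265)]:
    print(n,W[int(v*s),int(u*s)].round(3))
print(c['K'],c['camera_from_world'].round(3))
# box floor/rim by depth
m=(W[...,2]>.044)&(W[...,2]<.056)&(W[...,1]<-.2)
print(np.nanmin(W[m],0),np.nanmax(W[m],0))
# brush points on page
m=(W[...,2]>.066)&(W[...,2]<.09)
vv,uu=np.where(m); k=(uu>225)&(uu<262)&(vv>168)&(vv<235)
print(k.sum());P=W[vv[k],uu[k]];print(np.c_[uu[k],vv[k],P.round(3)][::6])
E
```

```text
board1 [0.684 0.123 0.01 ]
board2 [ 0.626 -0.227 -0.001]
board3 [ 0.332 -0.176  0.   ]
board4 [0.391 0.174 0.011]
boxin1 [ 0.584 -0.325  0.048]
boxin2 [ 0.585 -0.465  0.044]
boxout [ 0.339 -0.461 -0.001]
boxout [ 0.355 -0.298  0.02 ]
boxfloor [ 0.467 -0.396  0.002]
stud [ 0.476 -0.009  0.063]
cheek [ 0.601 -0.082  0.075]
cheek2 [ 0.573 -0.085  0.041]
[[378.77474979   0.         257.96765046]
 [  0.         378.77474979 190.47416328]
 [  0.           0.           1.        ]] [[ 0.006 -1.    -0.007  0.009]
 [-0.993 -0.005 -0.121  0.517]
 [ 0.121  0.008 -0.993  0.971]
 [ 0.     0.     0.     1.   ]]
[ 0.32554873 -0.61405397  0.04400669] [ 0.92716355 -0.26594991  0.05596756]
308
[[2.38e+02 1.73e+02 5.56e-01 6.30e-02 7.60e-02]
 [2.40e+02 1.74e+02 5.53e-01 5.80e-02 7.80e-02]
 [2.37e+02 1.76e+02 5.48e-01 6.50e-02 7.80e-02]
 [2.38e+02 1.77e+02 5.45e-01 6.30e-02 7.80e-02]
 [2.39e+02 1.78e+02 5.43e-01 6.00e-02 7.70e-02]
 [2.40e+02 1.79e+02 5.40e-01 5.70e-02 8.00e-02]
 [2.38e+02 1.81e+02 5.35e-01 6.30e-02 7.70e-02]
 [2.40e+02 1.82e+02 5.33e-01 5.70e-02 7.60e-02]
 [2.41e+02 1.83e+02 5.31e-01 5.
[... 1381 characters left out ...]
4.47e-01 4.70e-02 7.10e-02]
 [2.44e+02 2.17e+02 4.45e-01 4.70e-02 7.10e-02]
 [2.43e+02 2.18e+02 4.42e-01 4.90e-02 6.90e-02]
 [2.44e+02 2.19e+02 4.39e-01 4.70e-02 7.10e-02]
 [2.45e+02 2.20e+02 4.37e-01 4.40e-02 7.10e-02]
 [2.46e+02 2.21e+02 4.34e-01 4.10e-02 7.40e-02]
 [2.46e+02 2.22e+02 4.32e-01 4.10e-02 7.40e-02]
 [2.46e+02 2.23e+02 4.29e-01 4.10e-02 7.20e-02]
 [2.46e+02 2.24e+02 4.27e-01 4.10e-02 7.40e-02]
 [2.47e+02 2.25e+02 4.24e-01 3.90e-02 7.30e-02]
 [2.48e+02 2.26e+02 4.22e-01 3.60e-02 7.10e-02]
 [2.49e+02 2.27e+02 4.19e-01 3.40e-02 7.20e-02]
 [2.49e+02 2.28e+02 4.17e-01 3.40e-02 7.20e-02]
 [2.49e+02 2.29e+02 4.15e-01 3.40e-02 6.80e-02]
 [2.49e+02 2.30e+02 4.12e-01 3.40e-02 6.90e-02]]
```

View pics/crop1.png

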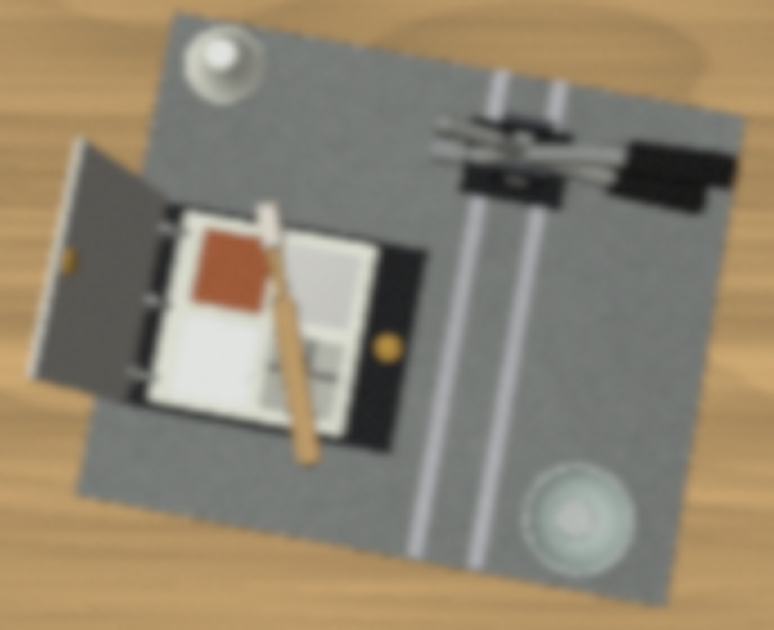

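The crop confirms it. The brush on the page has its bristle end at crop (266,206) and its handle end at (306,458). That makes it about 148 mm long, so it is the middle-sized one. Brush yaw is about +9° and book/rail yaw about -10°. Moving over it now.

Call:
carry_out(rows=[[0,-4.85,-3.79,0,0,0,8.5],[0,-4.85,-3.79,0,0,0,8.5],[0,-4.85,-3.79,0,0,0,8.5],[0,-4.85,-3.79,0,0,0,8.5],[0,-4.85,-3.79,0,0,0,8.5],[0,-4.85,-3.79,0,0,0,8.5],[0,-4.85,-3.79,0,0,0,8.5],[0,-4.85,-3.79,0,0,0,8.5],[0,-4.85,-3.79,0,0,0,8.5],[0,-4.85,-3.79,0,0,0,8.5],[0,-4.85,-3.79,0,0,0,4],[0,-4.85,-3.79,0,0,0,4],[0,0,0,5.1,0,0,4]])

```text
clock: 1.72
eef_pos: [0.4605, 0.0593, 0.2459]
orientation: [0.052, 0.706, 0.056, -0.704]
ft_force: [0.3, -0.2, 0.0]
gripper_width: 0.472
```

```bash
cat > w.py <<'E'
from h import *
def wrist(name,scale=1.5):
    T,s=tool(); c=robot.read_camera('wrist'); np.savez('wrist.npz',T=T,**c)
    cv2.imwrite('pics/%s.png'%name,cv2.resize(c['color'],None,fx=scale,fy=scale,interpolation=cv2.INTER_CUBIC))
    print(T.round(3).tolist(),s['clock'],s['gripper_width']); return dict(c,T=T)
def ray(c,u,v,z):
    K=c['K'];M=c['T']@c['tool_from_camera'] if 'T' in c else np.linalg.inv(c['camera_from_world'])
    d=M[:3,:3]@[(u-K[0,2])/K[0,0],(v-K[1,2])/K[1,1],1]; return M[:3,3]+d*(z-M[2,3])/d[2]
E
python3 - <<'E'
from w import *
c=wrist('w1'); print(c['tool_from_camera'].round(3))
t=load('top')
for n,u,v,z in [('grip',245.1,211.3,.07),('stud',266,205.3,.061),('stand',294.4,164.2,.08)]: print(n,ray(t,u,v,z))
E
```

```text
[[0.002, 0.152, -0.988, 0.46], [0.006, -0.988, -0.152, 0.059], [-1.0, -0.006, -0.003, 0.246], [0.0, 0.0, 0.0, 1.0]] 1.725 0.47182289313753684
[[-0.    -0.272  0.962 -0.126]
 [ 1.    -0.001  0.     0.   ]
 [ 0.     0.962  0.272 -0.068]
 [ 0.     0.     0.     1.   ]]
grip [0.45897774 0.04399574 0.07      ]
stud [ 0.47522339 -0.00888543  0.061     ]
stand [ 0.57860151 -0.08026776  0.08      ]
```

View pics/w1.png

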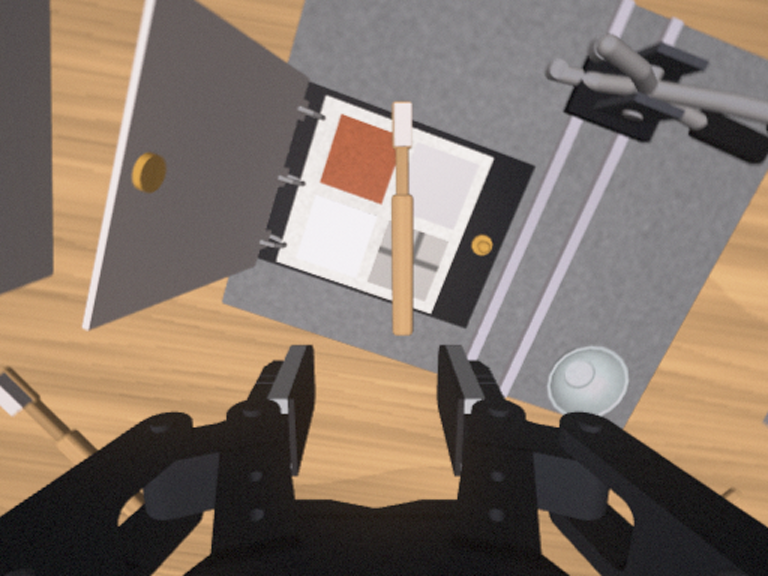

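The wrist picture is sharp. The brush handle runs from (403,194) to (402,333), the stud is at (481,244), the cheeks are at about (615,112) to (690,60), and the jaw nub is at about (557,70).

```bash
python3 - <<'E'
from w import *
c=load('wrist');W=cloud(c); np.set_printoptions(precision=4,suppress=True)
for n,u,v,z in [('hend',402,334,.070),('hstart',403,194,.070),('brist',402,101,.075),('stud',481,244,.061),('rail a',632,0,.02),('rail b',475,345,.02),('pagec1',327,95,.062),('pagec2',494,156,.062),('pagec3',433,314,.062),('pagec4',277,262,.062)]:
    print(n,ray(c,u/1.5,v/1.5,z), W[int(v/1.5),int(u/1.5)])
# stand points above .078 
for n,u,v in [('cheekA',690,55),('cheekB',628,112),('upjaw',615,50),('lowjaw',560,70),('pivotbolt',632,115),('capcover',148,172),('coverTop',150,5),('coverbot',88,327),('coverbot',120,200)]:
    print(n,W[int(v/1.5),int(u/1.5)])
E
```

```text
hend [0.4125 0.0343 0.07  ] [0.4141 0.0347 0.0723]
hstart [0.5051 0.0493 0.07  ] [0.5054 0.05   0.0703]
brist [0.5584 0.0592 0.075 ] [0.5653 0.0573 0.0116]
stud [ 0.4801 -0.0079  0.061 ] [ 0.4808 -0.0068  0.0619]
rail a [ 0.6483 -0.0816  0.02  ] [ 0.6477 -0.0805  0.0218]
rail b [ 0.3931 -0.0305  0.02  ] [ 0.393  -0.0297  0.02  ]
pagec1 [0.5562 0.1046 0.062 ] [0.5574 0.1058 0.0522]
pagec2 [ 0.5365 -0.0038  0.062 ] [ 0.5368 -0.006   0.0512]
pagec3 [0.4273 0.0147 0.062 ] [0.4244 0.0138 0.0523]
pagec4 [0.4474 0.1248 0.062 ] [0.4478 0.1256 0.0613]
cheekA [ 0.6051 -0.093   0.0854]
cheekB [ 0.5751 -0.0789  0.0612]
upjaw [ 0.5968 -0.0446  0.102 ]
lowjaw [ 0.5987 -0.0423  0.0289]
pivotbolt [ 0.5737 -0.0818  0.0619]
capcover [0.5091 0.1476 0.2017]
coverTop [0.5598 0.1438 0.2104]
coverbot [0.4519 0.1629 0.2122]
coverbot [0.4989 0.1532 0.2087]
```

Call:
carry_out(rows=[[2,0.9,0.2,0,0,0,4],[5,0.9,0.15,0,0,0,4],[5,0,0,0,0,0,4],[2,0,0,0,0,0,4],[0,0,0,0,0,0,4]])

```text
clock: 2.4
eef_pos: [0.459, 0.0385, 0.102]
orientation: [0.052, 0.706, 0.056, -0.704]
ft_force: [-0.6, 0.3, -0.7]
gripper_width: 0.471
```

```bash
python3 - <<'E'
from w import *
print(rel([.459,.042,.081])); T,s=tool(); print(T.round(3).tolist())
E
```

```text
[ 2.10095684 -0.33590138 -0.04338108]
[[0.002, 0.151, -0.988, 0.459], [0.006, -0.988, -0.151, 0.038], [-1.0, -0.005, -0.003, 0.102], [0.0, 0.0, 0.0, 1.0]]
```

Call:
carry_out(rows=[[1.2,-0.36,0,0,0,0,4],[0.9,0,0,0,0,0,3],[0,0,0,0,0,0,0.5],[0,0,0,0,0,0,0.5],[0,0,0,0,0,0,0.5]], grip_force=30)

```text
clock: 3.02
eef_pos: [0.4607, 0.0417, 0.0828]
orientation: [0.052, 0.708, 0.055, -0.702]
ft_force: [-0.5, -1.0, -0.6]
gripper_width: 0.146
```

Call:
carry_out(rows=[[-4,0,0,0,0,0,0.5],[-5,0,0,0,0,0,0.5],[-3,3,0,0,0,0,0.5],[0,6,0,0,0,0,0.5],[0,6,0,0,0,0,0.5],[0,6,0.5,0,0,0,0.5],[0,6,0.5,0,0,0,0.5]])

```text
clock: 3.9
eef_pos: [0.4935, -0.2322, 0.2098]
orientation: [0.057, 0.71, 0.057, -0.699]
ft_force: [-0.1, 0.0, -0.0]
gripper_width: 0.15
```

```bash
python3 - <<'E'
from w import *
t=load('top')
P=np.array([ray(t,u/1.5625,v/1.5625,.05) for u,v in [(600,248),(690,257),(682,406),(588,397)]]);print(P.round(3),P.mean(0))
c=wrist('w2')
print(rel([P.mean(0)[0]-.028,P.mean(0)[1],.1]))
E
```

```text
[[ 0.6   -0.317  0.05 ]
 [ 0.586 -0.467  0.05 ]
 [ 0.34  -0.441  0.05 ]
 [ 0.354 -0.29   0.05 ]] [ 0.46983907 -0.37876289  0.05      ]
[[0.015, 0.16, -0.987, 0.494], [0.001, -0.987, -0.16, -0.232], [-1.0, 0.002, -0.015, 0.21], [0.0, 0.0, 0.0, 1.0]] 3.9 0.14992802111800557
[11.02704898 12.91895348  7.47560342]
```

View pics/w2.png

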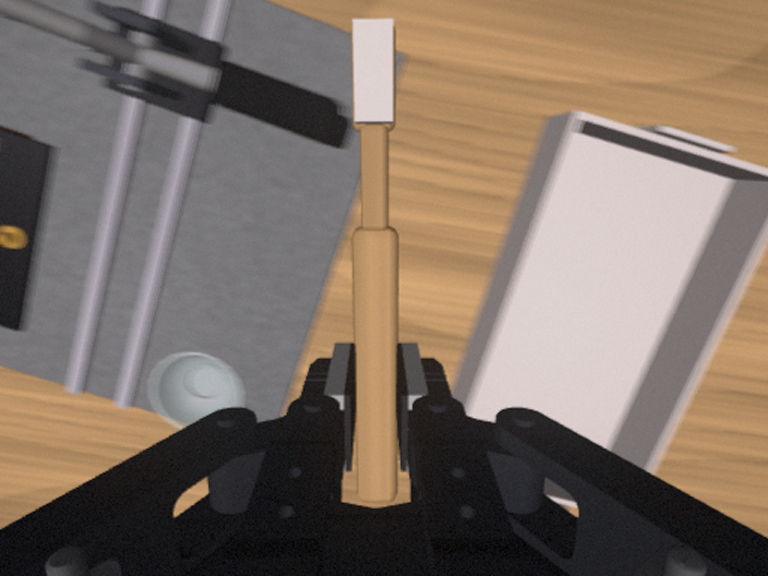

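The brush is held square in the fingers, with bristles at (373,70) and the handle to (375,500). The open box lies to the right, with its far-left corner at (575,115). I'll carry on into it.

Call:
carry_out(rows=[[0,4.4,2.6,0,0,0,0.5],[0,4.4,2.6,0,0,0,0.5],[0,4.4,2.6,0,0,0,0.5],[0,0,0,10,0,0,0.5],[3,0,0,4,0,0,0.5],[0,0,0,0,0,0,0.5]])

```text
clock: 4.7
eef_pos: [0.4355, -0.39, 0.1818]
orientation: [-0.033, 0.713, -0.037, -0.699]
ft_force: [0.4, 0.1, -0.5]
gripper_width: 0.149
```

```bash
python3 - <<'E'
from w import *
print(rel([.440,-.38,.028]));T,s=tool();print(T.round(3).tolist())
E
```

```text
[15.37314961 -1.12828061 -0.03634429]
[[0.019, -0.099, -0.995, 0.436], [-0.008, -0.995, 0.099, -0.39], [-1.0, 0.006, -0.02, 0.182], [0.0, 0.0, 0.0, 1.0]]
```

Call:
carry_out(rows=[[4,-1.1,0,0,0,0,0.5],[5,0,0,0,0,0,0.5],[4.5,0,0,0,0,0,0.5],[1.6,0,0,0,0,0,0.5],[0.4,0,0,0,0,0,0.5],[0,0,0,0,0,0,2.5],[0,0,0,0,0,0,2.5],[-4,0,0,0,0,0,2.5],[-6,0,0,0,0,0,2.5],[-6,0,0,0,0,0,2.5],[-6,0,0,0,0,0,0]])

```text
clock: 6.08
eef_pos: [0.4387, -0.3804, 0.2615]
orientation: [-0.025, 0.718, -0.039, -0.695]
ft_force: [-0.1, -0.7, -0.2]
gripper_width: 0.089
```

```bash
python3 - <<'E'
from w import *
c=wrist('w3')
t=grab('scene'); cv2.imwrite('pics/scene1.png',cv2.resize(t['color'][100:330],None,fx=1.5,fy=1.5,interpolation=cv2.INTER_CUBIC))
# cover angle
t=grab('top');W=cloud(t);c['T']=c['T']
a=np.radians(-10);X=np.array([np.cos(a),np.sin(a)]);Y=np.array([-X[1],X[0]]);S=np.array([.479,-.009])
lx=(W[...,:2]-S)@X; ly=(W[...,:2]-S)@Y; m=(abs(lx)<.055)&(W[...,2]>.1)&(W[...,2]<.19)&(ly>.11)&(ly<.3)
print(m.sum(),np.polyfit(W[m][:,2],ly[m],1))
m=(abs(lx)<.4)&(W[...,2]>.05)&(W[...,2]<.095)&(ly<-.035)&(ly>-.075)&(lx>.05)
print('stand',m.sum(),np.percentile(lx[m],[5,50,95]),np.percentile(ly[m],[5,50,95]))
E
```

```text
[[0.031, -0.091, -0.995, 0.439], [-0.022, -0.996, 0.09, -0.38], [-0.999, 0.019, -0.033, 0.261], [0.0, 0.0, 0.0, 1.0]] 6.075 0.08926590675086885
637 [0.18618048 0.12658822]
stand 339 [0.10603144 0.13353552 0.35043481] [-0.06867277 -0.05054571 -0.03733436]
```

View pics/w3.png

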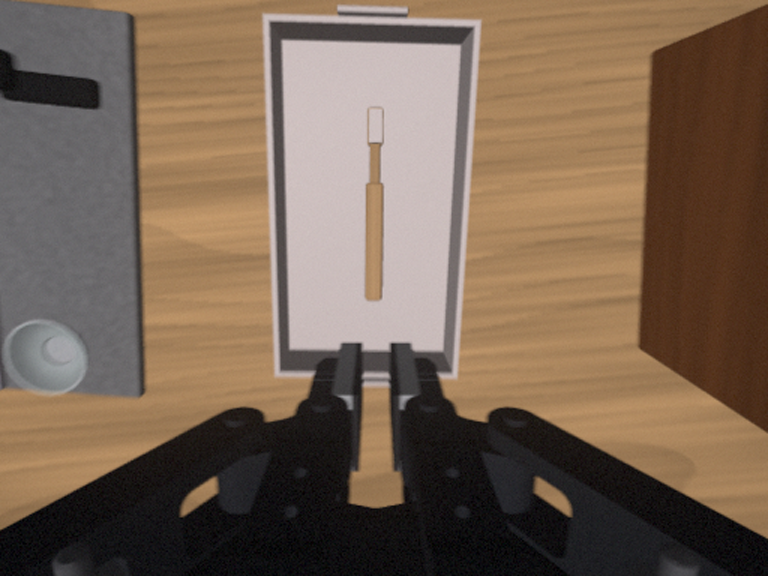

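The brush lies in the box, with its handle at (373,240) and well inside the walls. From depth the cover angle is about 1.755 rad with its top edge at z ≈ 0.21. Next I go over the cover to its outer side with the fingers shut.

Call:
carry_out(rows=[[-1,-5.7,-0.25,0,0,0,0],[0,-5.7,-0.25,0,0,0,0],[0,-5.7,-0.25,0,0,0,0],[0,-5.7,-0.25,0,0,0,0],[0,-5.7,-0.25,0,0,0,0],[0,-5.7,-0.25,0,0,0,0],[0,-5.7,-0.25,0,0,0,0],[0,-5.7,-0.25,0,0,0,0],[0,-5.7,-0.25,0,0,0,0],[0,-5.7,-0.25,0,0,0,0],[0,0,0,4,0,0,0]])

```text
clock: 7.6
eef_pos: [0.5143, 0.2011, 0.2538]
orientation: [-0.049, 0.716, -0.067, -0.693]
ft_force: [-0.1, -1.4, 0.2]
gripper_width: -0.005
```

```bash
cat >> h.py <<'E'
a=np.radians(-10);X=np.array([np.cos(a),np.sin(a),0]);Y=np.array([-X[1],X[0],0]);Z=np.array([0,0,1.]);S=np.array([.479,-.009,0])
RT=np.stack([-Z,-Y,-X],1)
def loc(): T,s=tool(); d=T[:3,3]-S; return np.array([d@X,d@Y,d[2]]).round(4)
def go(x,y,z):
    t,r=rel(S+x*X+y*Y+z*Z,RT); print('local',loc(),'shift cm',t.round(2),'rot',r.round(1))
E
python3 - <<'E'
from h import *
go(0,.205,.26)
E
```

```text
local [-0.0017  0.2131  0.2538] shift cm [-0.6   0.82 -0.18] rot [ 0.6 -2.  -1.3]
```

Call:
carry_out(rows=[[0,0.4,-0.2,0.6,-2,-1.3,0],[4,0.4,0,0,0,0,0],[2.4,0,0,0,0,0,0],[0,1.5,0,0,0,0,0],[0,2,0,0,0,0,0],[0,2,0,0,0,0,0]])

```text
clock: 8.35
eef_pos: [0.5056, 0.1337, 0.191]
orientation: [0.063, -0.703, 0.06, 0.706]
ft_force: [0.8, -0.1, -0.3]
gripper_width: -0.001
```

```bash
python3 - <<'E'
from h import *
go(0,.1115,.185)
E
```

```text
local [0.0014 0.1452 0.191 ] shift cm [0.59 3.37 0.14] rot [0.  0.3 0.3]
```

Call:
carry_out(rows=[[0.2,1.7,0,0,0,0,0],[0.4,1.7,0.1,0,0,0,0],[0.7,1.4,0,0,0,0,0],[0.9,1.4,0,0,0,0,0],[1.1,1.2,0,0,0,0,0],[1.2,1.1,0,0,0,0,0],[0,0,0,0,0,0,0]])

```text
clock: 9.22
eef_pos: [0.4883, 0.0423, 0.1433]
orientation: [0.065, -0.702, 0.06, 0.706]
ft_force: [0.1, 0.0, -0.6]
gripper_width: -0.002
```

```bash
cat > cov.py <<'E'
from h import *
t=grab('top');W=cloud(t); lx=(W-S)@X; ly=(W-S)@Y; z=W[...,2]
m=(lx>.035)&(lx<.057)&(ly>-.03)&(ly<.2)&(z>.058)&(z<.25)
for b in np.arange(-.02,.2,.02):
    k=m&(abs(ly-b)<.01)
    if k.sum()>3: print(round(b,2),k.sum(),np.percentile(z[k],[10,50,90]).round(4))
E
python3 - <<'E'
import cov
from h import *
go(0,.06,.143)
cv2.imwrite('pics/top2.png',cv2.resize(cov.t['color'][110:270,170:362],None,fx=4,fy=4,interpolation=cv2.INTER_CUBIC))
E
```

```text
0.02 7 [0.1293 0.1315 0.1329]
local [0.0007 0.0525 0.1439] shift cm [ 0.1  -0.75  0.07] rot [-0.2  0.3  0.4]
```

View pics/top2.png

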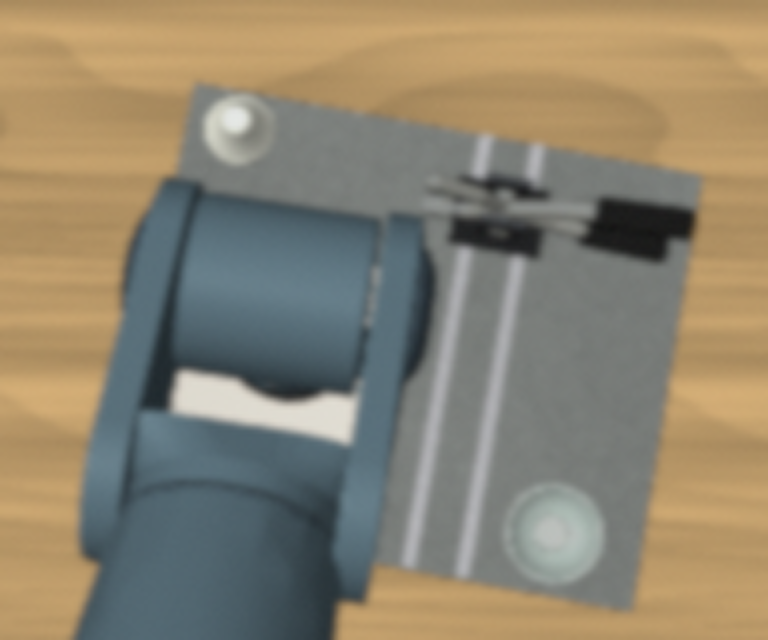

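The top view shows the cover coming down under the wrist; depth puts it at about 0.5 rad, below 0.7, so it now sinks by itself. I back off upward and go over to the stand's far side.

Call:
carry_out(rows=[[-6,-0.5,0,0,0,0,0],[-3,1,-2,0,0,0,0],[0,3,-4.8,0,0,0,0],[0,3,-4.8,0,0,0,0],[0,3,-4.8,0,0,0,0],[0,0,0,0,0,0,0],[0,0,0,0,0,0,0],[0,0,0,0,0,0,0]])

```text
clock: 10.28
eef_pos: [0.6398, -0.0794, 0.2375]
orientation: [-0.062, 0.705, -0.057, -0.704]
ft_force: [-0.2, -0.4, -0.2]
gripper_width: -0.001
```

```bash
python3 - <<'E'
import cov
from h import *
go(.165,-.055,.20)
z=cov.z;lx=cov.lx;ly=cov.ly
m=(z>.075)&(z<.1)&(ly<-.04)&(ly>-.07)&(lx>.05)&(lx<.2)
print('stand',m.sum(),np.sort(lx[m])[[0,3,len(lx[m])//2,-4,-1]])
E
```

```text
0.06 26 [0.0688 0.0708 0.073 ]
0.08 65 [0.068  0.0698 0.072 ]
0.1 66 [0.0666 0.0692 0.0709]
0.12 66 [0.0661 0.0676 0.0696]
0.14 23 [0.0649 0.07   0.0769]
local [ 0.1706 -0.0413  0.2376] shift cm [3.75 1.39 0.56] rot [ 0.3 -0.   0.4]Traceback (most recent call last):
  File "<stdin>", line 6, in <module>
IndexError: index 0 is out of bounds for axis 0 with size 0
```

```bash
python3 - <<'E'
from w import *
c=wrist('w4')
W=cloud(c);lx=(W-S)@X; ly=(W-S)@Y; z=W[...,2]
m=(z>.078)&(z<.09)&(ly<-.04)&(ly>-.075)&(lx>.05)&(lx<.2)
print('cheek tops',m.sum(),np.histogram(lx[m],np.arange(.095,.15,.004)))
E
```

```text
[[0.001, -0.168, -0.986, 0.64], [0.007, -0.986, 0.168, -0.079], [-1.0, -0.007, -0.0, 0.238], [0.0, 0.0, 0.0, 1.0]] 10.325 -0.002876608483758531
cheek tops 421 (array([  0,   0,   0,  12,  69,   0,  11,  46,  32,  10, 129, 112,   0]), array([0.095, 0.099, 0.103, 0.107, 0.111, 0.115, 0.119, 0.123, 0.127,
       0.131, 0.135, 0.139, 0.143, 0.147]))
```

View pics/w4.png

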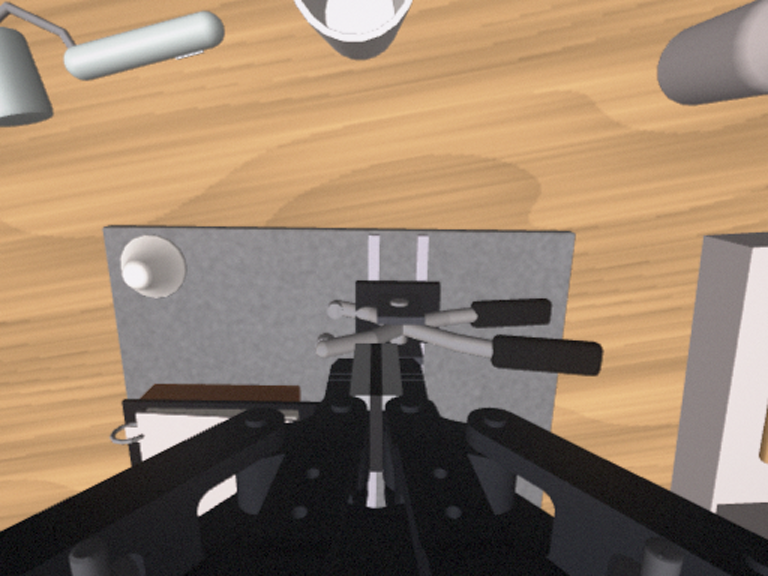

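The wrist view shows the pliers' stand from its far side, with cheeks at about (398,290) to (400,350). Depth puts the cheeks' outer faces at lx ≈ 0.1095 and 0.1415. I'll come down beyond the +x cheek and push along -x.

Call:
carry_out(rows=[[5,1.3,0.2,0,0,0,0],[5,0,0,0,0,0,0],[5,0,0,0,0,0,0],[1.7,0,0,0,0,0,0],[0,0,0,0,0,0,0]])

```text
clock: 11.0
eef_pos: [0.6375, -0.0888, 0.072]
orientation: [-0.06, 0.708, -0.057, -0.701]
ft_force: [-0.1, 0.7, 0.1]
gripper_width: 0.005
```

```bash
python3 - <<'E'
from h import *
go(.150,-.055,.07)
E
```

```text
local [ 0.17   -0.0511  0.072 ] shift cm [0.18 0.37 2.01] rot [ 0.5 -0.5  0.3]
```

Call:
carry_out(rows=[[0.1,0.3,1,0,0,0,0],[0,0,0.8,0,0,0,0],[0,0,1,0,0,0,0],[0,0,1.5,0,0,0,0],[0,0,1.5,0,0,0,0]])

```text
clock: 11.62
eef_pos: [0.5832, -0.0836, 0.0781]
orientation: [-0.059, 0.715, -0.058, -0.694]
ft_force: [4.0, -0.8, -3.4]
gripper_width: -0.001
```

```bash
python3 - <<'E'
from h import *
go(.045,-.055,.07)
E
```

```text
local [ 0.1156 -0.0553  0.0781] shift cm [ 0.61 -0.1   7.08] rot [ 0.5 -1.6  0.2]
```

Call:
carry_out(rows=[[0.6,0,1.2,0.4,-1.5,0.2,0],[0.3,0,1.5,0,-0.5,0,0],[0.2,0,1.5,0,-0.5,0,0],[0.2,0,1.5,0,-0.5,0,0]])

```text
clock: 12.12
eef_pos: [0.5283, -0.0746, 0.0688]
orientation: [0.061, -0.699, 0.061, 0.71]
ft_force: [4.5, -0.2, 3.0]
gripper_width: 0.0
```

```bash
python3 - <<'E'
from h import *
go(.027,-.055,.07)
E
```

```text
local [ 0.0599 -0.0561  0.0688] shift cm [-0.07 -0.11  3.3 ] rot [ 0.1  0.9 -0.1]
```

Call:
carry_out(rows=[[0,0,1.4,0,0.5,0,0],[0,0,1.0,0,0,0,0],[0,0,0.4,0,0,0,0],[0,0,0,0,0,0,0]])

```text
clock: 12.62
eef_pos: [0.4966, -0.0688, 0.0679]
orientation: [0.061, -0.701, 0.061, 0.708]
ft_force: [2.3, 0.2, 1.9]
gripper_width: 0.0
```

```bash
python3 - <<'E'
from w import *
go(.027,-.055,.07)
c=wrist('w5')
W=cloud(c);lx=(W-S)@X; ly=(W-S)@Y; z=W[...,2]
m=(z>.078)&(z<.09)&(ly<-.035)&(ly>-.075)&(abs(lx)<.05)
print('cheek tops',m.sum(),np.histogram(lx[m],np.arange(-.04,.04,.004)))
E
```

```text
local [ 0.0277 -0.0558  0.0679] shift cm [-0.21 -0.08  0.07] rot [ 0.   0.6 -0.1]
[[-0.01, -0.173, -0.985, 0.497], [0.001, -0.985, 0.173, -0.069], [-1.0, 0.001, 0.01, 0.068], [0.0, 0.0, 0.0, 1.0]] 12.625 1.3125066449819907e-05
cheek tops 1096 (array([  0,   0,   0,   0,   0,   0,   0,   0,   0,   0,   0,   0,  28,
        24,  68,  72,  73,  73, 227]), array([-4.00000000e-02, -3.60000000e-02, -3.20000000e-02, -2.80000000e-02,
       -2.40000000e-02, -2.00000000e-02, -1.60000000e-02, -1.20000000e-02,
       -8.00000000e-03, -4.00000000e-03, -3.46944695e-17,  4.00000000e-03,
        8.00000000e-03,  1.20000000e-02,  1.60000000e-02,  2.00000000e-02,
        2.40000000e-02,  2.80000000e-02,  3.20000000e-02,  3.60000000e-02]))
```

View pics/w5.png

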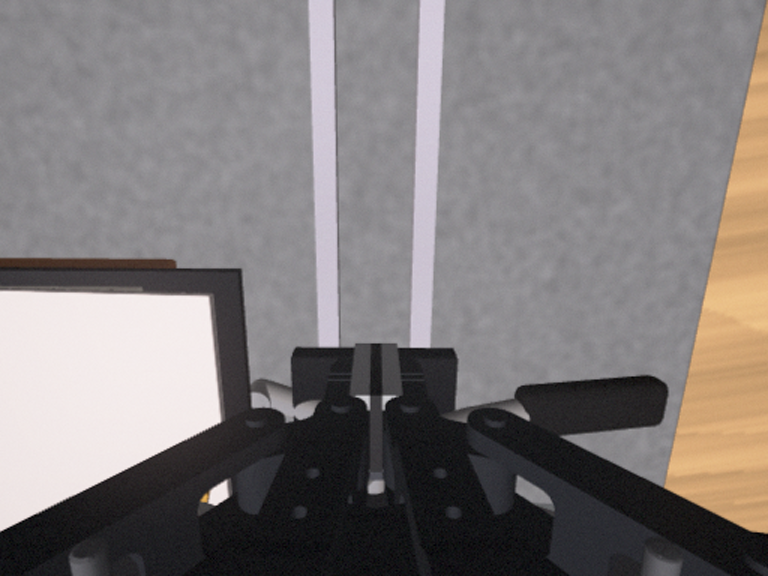

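The fingers hide the jaws here; the cap shows at (205,497) and a jaw end at (262,395). I'll back off along +x, rise, and check the jaws against the cap from above.

Call:
carry_out(rows=[[0,0,-2,0,0,0,0],[-4,0,-1,0,0.6,0,0],[-6,0,1,0,0,0,0],[-6,0,0,0,0,0,0],[-2,-4,-5,0,0,0,0],[0,0,-4,0,0,0,0],[0,0,0,0,0,0,0]])

```text
clock: 13.55
eef_pos: [0.6081, -0.0486, 0.2452]
orientation: [0.062, -0.697, 0.061, 0.712]
ft_force: [0.0, 0.2, 0.2]
gripper_width: 0.001
```

```bash
python3 - <<'E'
from h import *
t=grab('top')
cv2.imwrite('pics/top3.png',cv2.resize(t['color'][160:250,220:340],None,fx=6.5,fy=6.5,interpolation=cv2.INTER_CUBIC)); print(loc())
E
```

```text
[ 0.133  -0.0164  0.245 ]
```

View pics/top3.png

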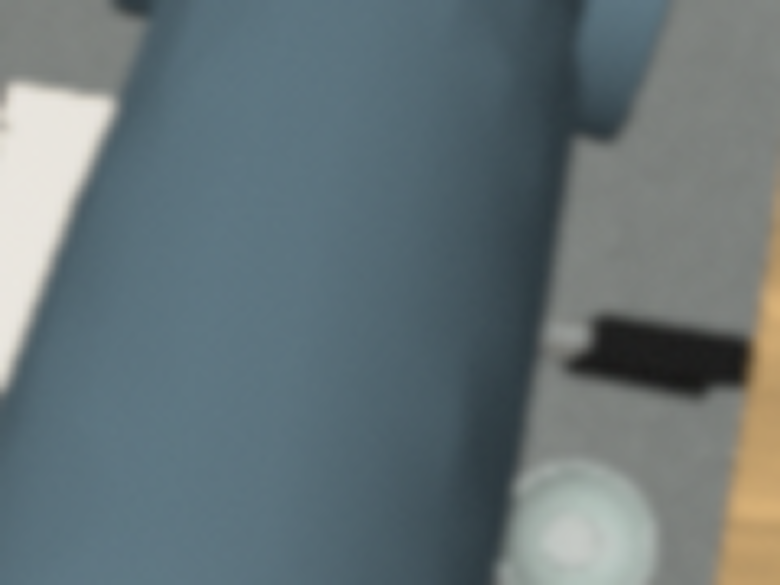

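The forearm hides the jaws in this top view; only the handle at (660,350) is clear. I'll shift the wrist so that its own camera sees the jaws.

Call:
carry_out(rows=[[0,0,6,0,0,0,0],[0,0,6,0,0,0,0],[0,0.8,5,0,0,0,0],[0,0,0,0,0,0,0]])

```text
clock: 14.1
eef_pos: [0.4279, -0.025, 0.2416]
orientation: [0.063, -0.691, 0.06, 0.718]
ft_force: [0.7, -1.0, 1.2]
gripper_width: -0.0
```

```bash
python3 - <<'E'
from w import *
c=wrist('w6',1.5); print(loc())
W=cloud(c);lx=(W-S)@X; ly=(W-S)@Y; z=W[...,2]
m=(z>.078)&(z<.09)&(ly<-.04)&(ly>-.07)&(abs(lx)<.05)
print('cheek tops',np.histogram(lx[m],np.arange(-.03,.034,.004)))
m=(z>.09)&(z<.13)&(ly<-.11)&(ly>-.19)&(abs(lx)<.05)
print('handle',np.percentile(lx[m],[5,50,95]),np.percentile(ly[m],[5,50,95]),np.percentile(z[m],[5,50,95]))
m=(z>.088)&(z<.12)&(ly>-.03)&(ly<.03)&(abs(lx)<.05)
print('jaw',m.sum(),np.percentile(lx[m],[5,50,95]),np.percentile(ly[m],[5,50,95]),np.percentile(z[m],[5,50,95]))
E
```

```text
[[-0.038, -0.173, -0.984, 0.428], [0.008, -0.985, 0.173, -0.025], [-0.999, -0.001, 0.039, 0.242], [0.0, 0.0, 0.0, 1.0]] 14.1 -0.000467187253275358
[-0.0459 -0.0247  0.2423]
cheek tops (array([  0,   0,   0, 102, 134,   0,  23,  41,  29,   0, 135,  68,   0,
         0,   0]), array([-0.03 , -0.026, -0.022, -0.018, -0.014, -0.01 , -0.006, -0.002,
        0.002,  0.006,  0.01 ,  0.014,  0.018,  0.022,  0.026,  0.03 ]))
handle [-0.00955834 -0.000303    0.008306  ] [-0.16606856 -0.13955137 -0.11246514] [0.10340257 0.10915893 0.11398655]
jaw 425 [-0.00473709  0.00047498  0.00508838] [-0.02908764 -0.01671866 -0.00610562] [0.09163087 0.09856384 0.10373388]
```

View pics/w6.png

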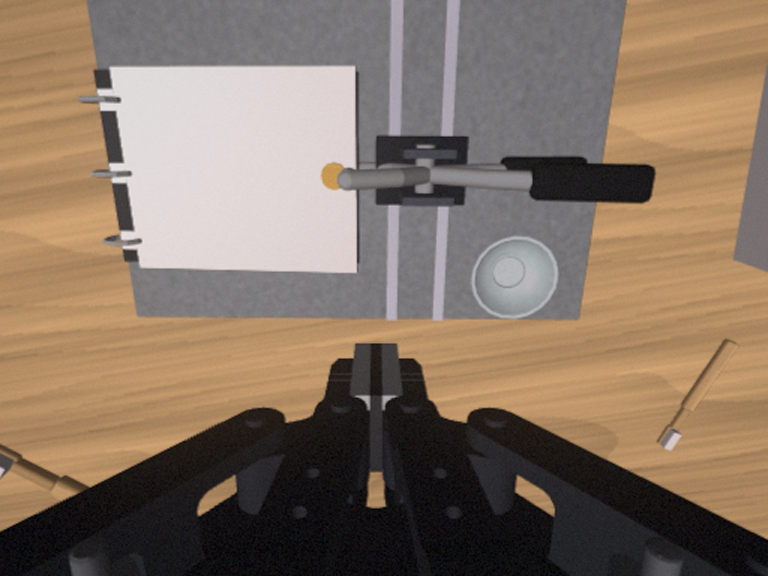

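The picture shows the closed white cover, the cap at (333,176), and the jaw end at (347,179) over it. The handle grip runs from (535,182) to (653,182). Now to measure the jaw against the cap.

```bash
python3 - <<'E'
from w import *
c=load('wrist');W=cloud(c)
def L(p): d=p-S; return np.array([d@X,d@Y,d[2]]).round(4)
h=cv2.cvtColor(c['color'],cv2.COLOR_BGR2HSV);m=(h[...,1]>120)&(h[...,2]>120);m[:100]=0;m[135:]=0;m[:,:205]=0;m[:,245:]=0
v,u=np.where(m);print(len(u),u.min(),u.max(),v.min(),v.max())
print('cap',L(ray(c,(u.min()-.5+8.3),(v.min()+v.max())/2,.075)), L(np.nanmedian(W[m],0)))
print('edge ends',L(ray(c,356/1.5,66/1.5,.077)),L(ray(c,357/1.5,271/1.5,.077)))
W2=W.copy();lx=(W-S)@X; ly=(W-S)@Y; z=W[...,2]
k=(abs(lx)<.03)&(ly>-.02)&(ly<.02)&(z>.09); print('jaw tip end',k.sum(),np.percentile(lx[k],[2,50,98]),np.percentile(ly[k],[2,50,98]))
k=(abs(lx)<.05)&(ly>.03)&(ly<.1);A=np.c_[ly[k],z[k]];print('cover slope',np.polyfit(ly[k],z[k],1))
go(0,-.155,.16)
E
```

```text
161 214 228 109 125
cap [0.0002 0.0004 0.075 ] [0.0014 0.0014 0.0783]
edge ends [ 0.0598 -0.0143  0.077 ] [-0.0586 -0.0135  0.077 ]
jaw tip end 5049 [-0.0297722  -0.02847443  0.00181718] [-0.01957403 -0.01358948 -0.00711352]
cover slope [-0.40482649  0.10207434]
local [-0.0459 -0.0247  0.2423] shift cm [ 8.03 13.04 -4.89] rot [0.  2.2 0.1]
```

Jaw, cheeks and cap agree to about 1 mm along the rail, and the cap top at z ≈ 0.078 means the cover is lying loose on the stud. Next I move over the handle pad.

Call:
carry_out(rows=[[0,4.2,-1.7,0,2.2,0,0],[2,4.2,-1.7,0,0,0,0],[3,4.2,-1.6,0,0,0,0],[2,0,0,0,0,0,0],[0,0,0,0,0,0,0]])

```text
clock: 14.78
eef_pos: [0.4605, -0.1635, 0.1697]
orientation: [-0.062, 0.705, -0.061, -0.704]
ft_force: [0.2, -0.8, 0.6]
gripper_width: 0.004
```

```bash
python3 - <<'E'
from h import *
go(0,-.15,.135)
E
```

```text
local [ 0.0087 -0.1554  0.1697] shift cm [ 3.47 -0.53  0.87] rot [ 0.1 -0.1  0.1]
```

Call:
carry_out(rows=[[1.5,-0.5,0.9,0,0,0,0],[2,0,0,0,0,0,0],[0.5,0,0,0,0,0,0],[0.5,0,0,0,0,0,0]])

```text
clock: 15.28
eef_pos: [0.4535, -0.156, 0.1251]
orientation: [-0.06, 0.707, -0.06, -0.702]
ft_force: [-0.1, -1.4, 2.5]
gripper_width: 0.001
```

```bash
python3 - <<'E'
from h import *
go(0,-.15,.095)
E
```

```text
local [ 0.0005 -0.1491  0.1251] shift cm [3.01 0.08 0.06] rot [ 0.3 -0.3 -0. ]
```

Call:
carry_out(rows=[[0.6,0,0,0,0,0,0],[0.6,0,0,0,0,0,0],[0.6,0,0,0,0,0,0],[0.6,0,0,0,0,0,0]])

```text
clock: 15.78
eef_pos: [0.4563, -0.1596, 0.1045]
orientation: [-0.056, 0.709, -0.063, -0.7]
ft_force: [-3.2, -5.0, 6.0]
gripper_width: -0.003
```

```bash
python3 - <<'E'
from h import *
go(0,-.15,.093)
E
```

```text
local [ 0.0038 -0.1523  0.1045] shift cm [ 1.15 -0.24  0.4 ] rot [ 0.4 -0.7 -0.5]
```

Call:
carry_out(rows=[[0.5,-0.2,0.4,0.3,-0.5,-0.3,0],[0.6,0,0.1,0,0,0,0]])

```text
clock: 16.02
eef_pos: [0.4543, -0.16, 0.0956]
orientation: [-0.058, 0.708, -0.065, -0.701]
ft_force: [-3.6, -3.8, 7.9]
gripper_width: -0.005
```

```bash
python3 - <<'E'
from h import *
go(0,-.15,.093)
E
```

```text
local [ 0.0019 -0.153   0.0956] shift cm [ 0.25 -0.3   0.19] rot [ 0.1 -0.6 -0.5]
```

Call:
carry_out(rows=[[0.4,-0.2,0.2,0,-0.3,0,0],[0.4,0,0.1,0,0,0,0],[0.3,0,0,0,0,0,0]])

```text
clock: 16.4
eef_pos: [0.4558, -0.1614, 0.0924]
orientation: [-0.056, 0.708, -0.066, -0.701]
ft_force: [-12.9, 7.5, 29.2]
gripper_width: 0.004
```

```bash
python3 - <<'E'
from h import *
go(0,-.15,.093)
t=grab('scene');W=cloud(t);lx=(W-S)@X; ly=(W-S)@Y; z=W[...,2]
for a in(.05,-.05):
  k=(abs(lx-a)<.007)&(ly>-.005)&(ly<.12)&(z>.06)&(z<.09)
  if k.sum()>20: p=np.polyfit(ly[k],z[k],1);print(a,k.sum(),p)
E
```

```text
local [ 0.0036 -0.1541  0.0924] shift cm [-0.07 -0.41  0.36] rot [ 0.1 -0.6 -0.8]
0.05 173 [0.00232941 0.06820001]
-0.05 132 [0.00356886 0.06879588]
```

The cover slope has dropped from about 0.065 to about 0.003, so the stud has snapped and the handle is at its stop. I'll hold briefly, then rise clear.

Call:
carry_out(rows=[[0,0,0,0,0,0,0],[0,0,0,0,0,0,0],[-1.5,0,0,0,0,0,0],[-2.5,0,0,0,0,0,0],[-5,0,0,0,0,0,0],[-5,0,1,0,0,0,0],[0,0,5,0,0,0,0],[0,0,0,0,0,0,0]])

```text
clock: 17.45
eef_pos: [0.3937, -0.1463, 0.2392]
orientation: [-0.058, 0.707, -0.064, -0.702]
ft_force: [0.7, 0.1, 0.7]
gripper_width: -0.001
```

```bash
python3 - <<'E'
from w import *
print(loc()); t=grab('scene');W=cloud(t);lx=(W-S)@X; ly=(W-S)@Y; z=W[...,2]
for a in(.05,-.05):
  k=(abs(lx-a)<.007)&(ly>-.005)&(ly<.12)&(z>.06)&(z<.09)
  p=np.polyfit(ly[k],z[k],1);print(a,k.sum(),p)
k=(abs(lx)<.03)&(ly<-.12)&(ly>-.175)&(z>.07)&(z<.13);print('handle z',k.sum(),np.percentile(z[k],[50,95]),np.median(lx[k]))
k=(abs(lx)<.03)&(ly<-.04)&(ly>-.07)&(z>.078)&(z<.09);print('cheeks',np.percentile(lx[k],[3,97]))
im=t['color'][100:330,60:440]; cv2.imwrite('pics/end.png',cv2.resize(im,None,fx=2,fy=2,interpolation=cv2.INTER_CUBIC))
E
```

```text
[-0.0602 -0.15    0.2392]
0.05 169 [-0.0057432   0.06883753]
-0.05 128 [0.00350525 0.0692236 ]
handle z 129 [0.11029818 0.11620227] 0.005958876329949652
cheeks [-0.01408755  0.0195797 ]
```

View pics/end.png

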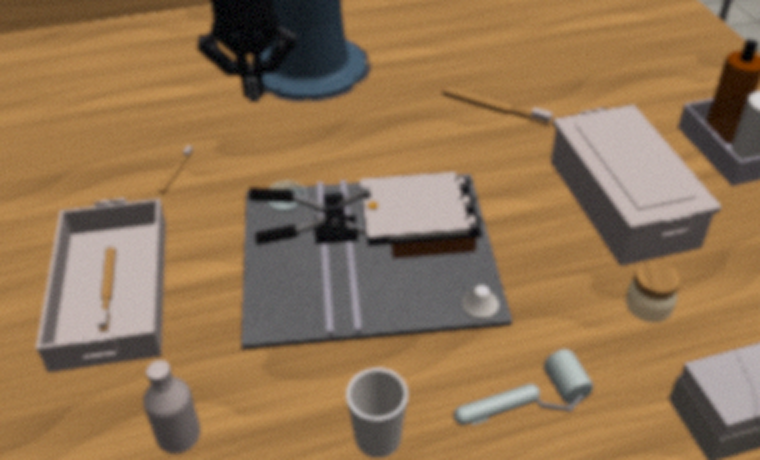

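The picture shows the book flat, the handle sprung up at (270,195), the brush in the box at (107,285), the bystanders in place, and the arm clear. Handing in.

```bash
python3 -c "
from plant import robot
print(robot.sign_off())"
```

```text
the job is handed in; nothing more can be done
None
```

The sample book is closed with its press stud and the job is handed in at about 17.5 s on the robot's clock. Sign-off gives no verdict.

**What I did:**
- I put the middle-sized toothbrush from the page into the open box.
- I turned the cover to about 0.5 rad and let it sink onto the stud by itself.
- I slid the stand along its rail until the jaws were about 1 mm from the cap.
- I pressed the handle to its stop at about 29 N vertical, then let it spring back and moved clear.

**Last checks:**
- **Cover:** its slope is within ±0.006 rad, against about 0.065 before pressing, so the stud is snapped.
- **Handle:** it is back at about 0.110 m above the shelf, so it is sprung open.
- **Toothbrush:** it lies in the box.
- **Bystanders and arm:** the bystanders look unmoved, and the arm touches nothing.

**One disagreement:** pressing dragged sideways on the handle and the tool drifted about 4 mm. The cheeks now read about 3 mm off centre, and the handle's median reads 6 mm, both within the 8 mm allowed. I had no camera view of the jaws while pressing.

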